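# Check in a donated jug: scan its label, then open its safety cap

## Robot

A 6-joint arm with a two-finger parallel gripper is mounted at the origin on the work surface. World frame = base frame: x ahead of the robot, y to its left, z up, the work surface at z = 0. Lengths are in m, angles in rad, forces in N, time in s.
With the tool pointing down it reaches from about 0.225 to 0.875 m from the base axis. Payload 3.4 kg.
Tool frame: the origin (TCP) lies at the very end of the fingers, on their centre line; the grasp point (between the pads) lies 19 mm behind it (grip_depth is the distance from the TCP to the grasp point, in m); x points along the fingers, z is the direction in which the jaws open and shut, and the axes are right-handed (so a half turn about x gives the same grasp; the last joint's range is limited). The gripper opens to 85 mm and grips with 20 to 120 N. Pads are 22 mm wide; open, the fingers measure 114 mm over their backs; the gripper's body (76 mm by 85 mm) begins 54 mm behind the grasp point. The pads swing forward as they close: fully open they stand 13 mm farther back than shut.
Start: joints at [-1.222, 0.276, 1.505, -0, 1.361, -0.121], TCP at [0.26, -0.513, 0.231] pointing down, gripper open.
Joint ranges: [-2.89, 2.89], [-0.75, 2.08], [0.22, 2.7], [-1.18, 4.32], [0.11, 2.71], [-2.7, 2.7]. Speed limits (rad/s): [2.57, 2.57, 3.14, 3.14, 3.14, 3.14].

## Interface

Orientations are given as a unit quaternion [w, x, y, z].
In Python, from rig import get_state, get_image, sign_off, grip_depth gives the robot as it stands. The module is installed in compiled form; this text tells all that it offers.
- The arm moves only by the tool arm_command, never from a script. Its argument "series" is a list of rows, each an object with "dp": the shift along the tool's x, y, z scaled (see below), a list of three; "angular": the turn, a rotation vector about the tool's x, y, z scaled (see below), a list of three; "gripper": the finger opening in mm, from 0 to 85.4. A call has exactly 8 rows; each row shifts and turns the pose as measured when the row begins, along the tool's axes as they then stand; what a row does not reach is not made up. The controller multiplies each number of a shift by 0.12 m and each number of a turn by 90 degrees. A row lasts 1/8 s, in which the tool goes at most 62.5 mm and 10.7 degrees, less where a joint would pass 70% of its speed; a pose out of reach is approached as far as the arm can. A call with a number of a shift or a turn outside -1 to 1 is refused whole. A call with a gripper value outside its range is refused whole. The fingers move at their own pace and stop on an object; "grip_force" is the grip in N (left out, the last holds). Time passes only in rows, so rows that do not move let the fingers close, or fill a call up. It gives the time, the measured TCP pose, the force and the opening at its end, in the units of the state.
- get_state(): the state, without advancing time (a new reading comes with each control period).
- get_image(name): name is "side" or "top"; returns a dict with "image" (400x640x3 uint8, blue, green, red), "depth" (400x640 float32, m along the optical axis (not along the pixel's ray), 0 where there is no reading), "mtx" (3x3 intrinsics, pixels), "k1" (the pictures are not rectified: a ray, as slopes to the right and down, at radius r is drawn at 1 + k1 r^2 times it, then the intrinsics apply), "view" (4x4, takes a point from world to camera coordinates). Camera axes: x right, y up, looking along -z (the intrinsics and any distortion apply to the point x, -y, -z); pixel columns grow to the right and rows downward; lengths in m; the calibration is good to about 2 mm. A picture is of the moment at which its call begins.
- sign_off(): hands the job in, once; it reports no verdict.
The state is a dict: "clock": time; "qpos": joint angles; "qd": joint speeds; "effort": joint torques, N m; "position": TCP position; "ee_rot": TCP orientation; "contact_force": force on the tool from outside, world axes, zero at the start; "moment": the same for the moment, N m; "width": finger opening in m.
Only numpy, scipy, OpenCV 4.12 (cv2) and the standard library are available. Lean on these libraries where they do the work, as an engineer would, in place of code of your own. Each camera call takes 0.05 s, during which the arm holds its last target. There are 200 camera calls.

## Task

Check in the jug with the yellow safety cap: pick up the hand scanner, hold it steady for a second about 8 cm in front of that jug's barcode label, pointing squarely at its middle, and lay the scanner back upright in the middle of its mat. Then press the yellow cap down, twist it anticlockwise until it comes free, lift it straight up and finish still holding it level, about 6 cm above the closed position, over the jug: do not let go of it. Leave the blue-capped jug and everything else on the table alone.

Things in the scene. Friction and masses are not known exactly. Their poses are not given: they have to be found in the camera images.
- jug: White cleaner jug with the YELLOW cap and a yellow label band, fixed in a dark steel holder. Origin: centre of the holder's underside, on the table; neck and cap on the vertical through it. Holder 116 x 120 mm, 30 mm walls; jug body 80 (x) x 90 (y) mm, shoulder 118 to 145 mm up. Front with the label faces -x, where the holder is open and has a yellow strip; handle at +x, to 66 mm from the axis.
- label (a point): Centre of the paper barcode label (74 wide x 62 mm tall) on the front of the yellow-capped jug, 80 mm above the table, 41 mm from the jug's axis; axes as the jug's: the label faces along -x of this frame.
- mouth (a point): Point on the jug's axis, 165 mm above the table, where the underside of the closed cap lies; axes as the jug's, z up. A rigid collar (53 mm across) 8 mm below it stops the cap's way down. The neck and the sprung disc in it stand up to 22 mm above this point once the cap is off.
- cap: Yellow push-and-turn safety cap, round, ribbed, 54 mm across, 32 mm tall, loose part of about 40 g. Origin: centre of its underside, z up; closed, it lies at point mouth with its x along the jug's x. It is sprung up: it starts down at about 5 N and takes 1 N more per mm, 13 N at the collar 8 mm down. It cannot turn (0.1 rad of play) until 4 mm down; 6 mm is a good depth.
- cap_grip (a point): Point on the cap's axis 21 mm above its underside, 11 mm below its top: the height to grip it at, across its sides from above, with about 35 N or more. Nothing less than 20 mm below the closed cap's underside is wider than the cap.
- cap_top (a point): Centre of the cap's flat top, 32 mm above its underside (197 mm above the table when closed); black arc arrow. Kept pressed, the cap turns as the arrow shows: anticlockwise from above, positive about z. Past 0.6 rad it no longer catches; turned by 0.85 to 1.25 rad it lifts straight off; rigid stop at 1.33 rad. 1.05 rad (60 degrees) is right. Turning takes under 0.5 N m.
- spare_jug: Second jug, same shape and size in the same holder, but with a BLUE cap and blue label band; fixed; not to be touched. Origin: centre of the holder's underside; its cap top is 197 mm above the table.
- scanner: Grey hand scanner with an orange nose, loose, 180 g: 100 long (x) x 36 wide (y) x 36 mm tall; origin: centre of its underside, z up. It looks out along its +x. It starts lying on its mat; grip it across its 36 mm width from above, anywhere near the middle, about 22 mm above its underside.
- scanner_nose (a point): Centre of the scanner's window, on its front face, 50 mm ahead (+x) of the scanner's origin and 19 mm up; axes as the scanner's, looking along +x.
- mat_top (a point): Centre of the top of the scanner's black rubber mat (160 x 120 x 4 mm, x y z, fixed; top 4 mm above the table); axes as the mat's.
- can_red: Bystander: red-labelled food can, 66 mm across, 100 mm tall; loose; origin at the centre of its underside.
- can_green: Bystander: green-labelled food can, 66 mm across, 100 mm tall; loose; origin at the centre of its underside.
- jar: Bystander: amber jar with red lid, 68 mm across, 110 mm tall; loose; origin at the centre of its underside.
- carton: Bystander: small cardboard carton, 60 x 150 x 130 mm (x, y, z); loose; origin at the centre of its underside.
- tape_roll: Bystander: roll of tape, 90 mm across, 48 mm tall, standing flat; loose; origin at the centre of its underside.
- marker: Bystander: black marker pen with red cap, 130 x 15 x 15 mm, lying along its x; loose; origin at the centre of its underside.
Not all that is in view belongs to the job. What is meant by the cap is not orange or pink, and is the smaller of those in its own colour.

How it is judged:
By the outcome, as a careful person would: the job done as asked, in the order asked, and still so for the second after the job is handed in, while the arm keeps its last pose, push and grip.
It also fails if it takes over 67 s, if anything falls off the work surface, if the arm or the gripper's body presses on something with over 40 N, if the wrist force passes 120 N, or if a joint passes its speed limit or range.

## Working session

There is one attempt and no reset: what is moved stays moved. The work goes in short steps, Python scripts to look and compute and a tool call to move; the robot and the scene stay as the last step left them, time stands still between calls to the robot, and variables do not carry over. Pictures are saved under pics/ and viewed, about 8 in all and at most 12, crops included, and the job is handed in when it is done.

Besides the shell and the picture viewer there is one more tool, called after "Emit:" as name([rows], argument=value, ...), one row to a line, values as JSON. arm_command: Moves the arm, as the interface text tells. Its arguments: {"type":"object","properties":{"series":{"type":"array","items":{"type":"object","properties":{"dp":{"type":"array","items":{"type":"number"}},"angular":{"type":"array","items":{"type":"number"}},"gripper":{"type":"number"}}}},"grip_force":{"type":"number"}},"required":["series"]}

```bash
mkdir -p pics; cat > h.py <<'E'
import numpy as np, cv2
from rig import get_state, get_image, sign_off, grip_depth
from scipy.spatial.transform import Rotation as R
def rot(q): return R.from_quat([q[1],q[2],q[3],q[0]])
def ray(c,u,v):
    d=np.array([c['k1'],0,0,0,0][:5],float)
    x,y=cv2.undistortPoints(np.array([[[u,v]]],float),c['mtx'],d)[0,0]
    V=np.array(c['view']);Rc=V[:3,:3];o=-Rc.T@V[:3,3]
    return o,Rc.T@np.array([x,-y,-1.])
def onz(c,u,v,z):
    o,d=ray(c,u,v);return o+d*(z-o[2])/d[2]
def dep(c,u,v):
    o,d=ray(c,u,v);return o+d*c['depth'][int(round(v)),int(round(u))]
def proj(c,p):
    V=np.array(c['view']);q=V[:3,:3]@np.array(p)+V[:3,3]
    x,y=q[0]/-q[2],-q[1]/-q[2];s=1+c['k1']*(x*x+y*y)
    K=np.array(c['mtx']);return K[0,0]*x*s+K[0,2],K[1,1]*y*s+K[1,2]
def st():
    s=get_state();r=rot(s['ee_rot']).as_matrix()
    print('t',round(s['clock'],2),'p',np.round(s['position'],4),'q',np.round(s['qpos'],3),'w',round(s['width'],4),'F',np.round(s['contact_force'],1));print(np.round(r,3))
    return s,r
E
python3 - <<'E'
from h import *
st();print(grip_depth() if callable(grip_depth) else grip_depth)
for n in('side','top'):
    c=get_image(n);cv2.imwrite(f'pics/{n}0.png',c['image']);V=np.array(c['view']);print(n,-V[:3,:3].T@V[:3,3],-V[2,:3],c['k1'],np.array(c['mtx']).tolist())
    np.save(f'pics/{n}0.npy',c,allow_pickle=True)
E
```

```text
t 0.0 p [ 0.2601 -0.5122  0.2304] q [-1.222  0.277  1.506 -0.     1.361 -0.121] w 0.0852 F [-0.9 -0.3  0.3]
[[-0.001  0.892  0.453]
 [ 0.002  0.453 -0.892]
 [-1.     0.    -0.002]]
0.0187
side [-0.04433695  0.96321354  0.90550339] [ 0.44705408 -0.71536433 -0.53702563] -0.04448125629365389 [[447.98030895091875, 0.0, 316.3645739664297], [0.0, 447.98030895091875, 194.75747017802132], [0.0, 0.0, 1.0]]
top [ 0.3324167  -0.04819265  1.43143889] [ 0.19086959  0.0168985  -0.98146994] -0.03474306890975231 [[428.0354184387614, 0.0, 324.3022071167044], [0.0, 428.0354184387614, 199.53606878135412], [0.0, 0.0, 1.0]]
```

View pics/top0.png

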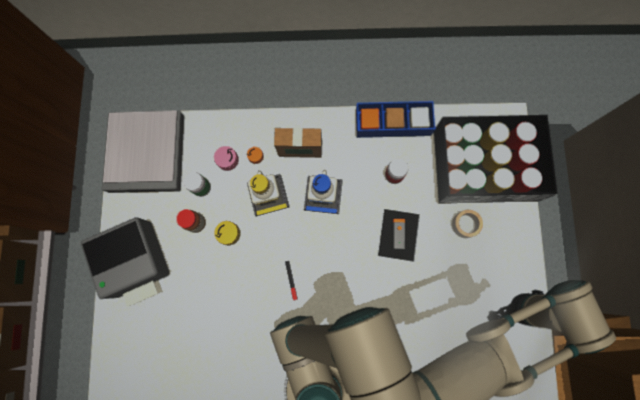

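View pics/side0.png

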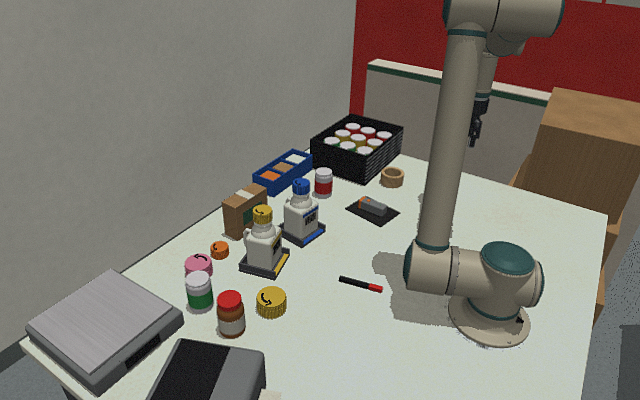

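The top view shows these cap candidates:
- yellow cap on a jug (262,184)
- larger loose yellow disc on the table (227,232)
- pink disc (226,157)
- orange disc (255,155)
- blue cap (322,184)

I choose the one on the jug at (262,184), because it is the smaller yellow one and its jug has a yellow strip. The scanner is at (399,233) on its mat, nose towards the top of the image. The side view agrees: cap (262,214), loose yellow disc (271,302).

```bash
python3 - <<'E'
from h import *
c=np.load('pics/top0.npy',allow_pickle=True).item();s=np.load('pics/side0.npy',allow_pickle=True).item()
def comps(c,lo,hi,mn=25):
    h=cv2.cvtColor(c['image'],cv2.COLOR_BGR2HSV);m=cv2.inRange(h,lo,hi)
    n,l,stt,ce=cv2.connectedComponentsWithStats(m)
    return [(i,l==i,stt[i],ce[i]) for i in range(1,n) if stt[i][4]>=mn]
for nm,cc in(('top',c),('side',s)):
    print(nm,'yellow')
    for i,m,b,ce in comps(cc,(22,120,90),(33,255,255)):
        pts=np.argwhere(m);P=np.array([dep(cc,u,v) for v,u in pts]);print(b,ce.round(1),'med',np.median(P,0).round(3),'zmax',np.percentile(P[:,2],90).round(3))
        top=P[P[:,2]>P[:,2].max()-.008]; print('   topfit',cv2.minEnclosingCircle(top[:,:2].astype(np.float32)))
# strip yaw, mat, scanner
# mat: dark pixels near
h=cv2.cvtColor(c['image'],cv2.COLOR_BGR2HSV);roi=np.zeros(h.shape[:2],np.uint8);roi[200:270,370:430]=1
dark=((h[...,2]<60)&(roi>0)).astype(np.uint8)
pts=np.argwhere(roi>0);
m=cv2.morphologyEx(dark,cv2.MORPH_CLOSE,np.ones((3,3)))
ct=max(cv2.findContours(m,0,2)[0],key=cv2.contourArea)[:,0]
P=np.array([onz(c,u,v,.004)[:2] for u,v in ct],np.float32);print('mat',cv2.minAreaRect(P))
# scanner top: depth
P=np.array([dep(c,u,v) for v,u in pts]);k=(P[:,2]>.03)&(P[:,2]<.06);T=P[k]
print('scanner n',k.sum(),'z',np.median(T[:,2]),cv2.minAreaRect(T[:,:2].astype(np.float32)))
for i,m,b,ce in comps(c,(5,120,90),(18,255,255),8):
    if 370<ce[0]<430 and 200<ce[1]<270: print('orange',b,ce,dep(c,*ce))
a=cv2.resize(c['image'][160:225,225:350],None,fx=5,fy=5,interpolation=cv2.INTER_CUBIC);b=cv2.resize(c['image'][200:270,370:430],None,fx=5,fy=5,interpolation=cv2.INTER_CUBIC)
o=np.zeros((700,640,3),np.uint8)[:max(a.shape[0],b.shape[0])];o=np.zeros((350,930,3),np.uint8);o[:325,:625]=a;o[:350,630:930]=b
cv2.imwrite('pics/crop1.png',cv2.resize(o,(797,300)))
E
```

```text
top yellow
[250 174  19  19 255] [258.9 183.1] med [0.627 0.166 0.197] zmax 0.201
   topfit ((0.6272388696670532, 0.16705471277236938), 0.027059298008680344)
[256 203  31  12 132] [271.  208.8] med [0.58  0.157 0.011] zmax 0.015
   topfit ((0.33241671323776245, -0.04819265007972717), 9.999999747378752e-05)
[215 221  23  24 414] [226.5 232.4] med [0.5   0.297 0.046] zmax 0.049
   topfit ((0.33241671323776245, -0.04819265007972717), 9.999999747378752e-05)
side yellow
[335 134  15   8  47] [343.3 138.1] med [ 0.788 -0.574  0.085] zmax 0.093
   topfit ((0.800797164440155, -0.5832858085632324), 0.030942559242248535)
[354 139  12   9  51] [359.6 143.1] med [ 0.709 -0.576  0.082] zmax 0.091
   topfit ((0.715990424156189, -0.5842211246490479), 0.02526283636689186)
[253 204  19  20 290] [261.7 213.5] med [0.623 0.18  0.195] zmax 0.198
   topfit ((-0.044336944818496704, 0.9632135629653931), 9.999999747378752e-05)
[274 253  15  23  98] [280.6 262.8] med [0.583 0.153 0.01 ] zmax 0.013
   topfit ((-0.044336944818496704, 0.9632135629653931), 9.999999747378752e-05)
[256 286  30  33 704] [271.2 301.3] med [0.492 0.313 0.043] zmax 0.047
   topfit ((-0.044336944818496704, 0.9632135629653931), 9.999999747378752e-05)
mat ((0.486104279756546, -0.2686496078968048), (0.11325417459011078, 0.15396857261657715), 80.09867858886719)
scanner n 332 z 0.03970378576720046 ((0.4876597225666046, -0.2655690014362335), (0.03575103357434273, 0.09950479120016098), 88.46912384033203)
orange [393 219  12   4  37] [398.64864865 220.05405405] [ 0.52934834 -0.26636401  0.0402844 ]
orange [398 226   4   4  13] [399.15384615 227.53846154] [ 0.50453896 -0.26659278  0.0414936 ]
```

View pics/crop1.png

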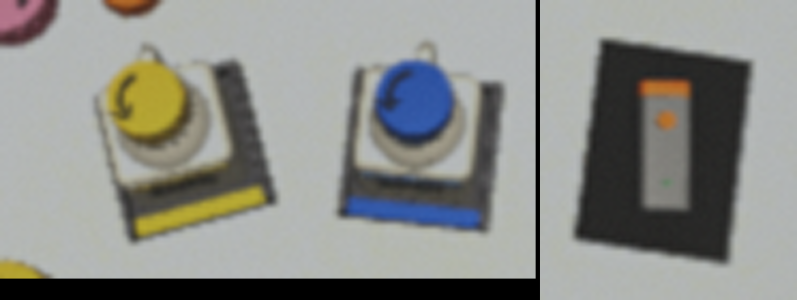

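The crop confirms the yellow cap on the jug with the yellow strip (crop 147,100). The scanner lies on the mat with its orange nose towards +x.

```bash
cat >> h.py <<'E'
def plan(p,jaw,n=8,tilt=True):
    """rows (scaled units) from the current pose to TCP p, tool down, jaw angle jaw (deg)"""
    s,r=st();a=np.radians(jaw)
    z=np.array([np.cos(a),np.sin(a),0]);x=np.array([0,0,-1.]);T=np.column_stack([x,np.cross(z,x),z])
    R0=R.from_matrix(r);w=(R0.inv()*R.from_matrix(T)).as_rotvec();d=np.array(p)-s['position']
    print('jaw',round(np.degrees(np.arctan2(r[1,2],r[0,2])),2),'d mm',np.round(d*1e3,1),'tot tool',np.round(r.T@d/.12,3),'ang',np.round(w/(np.pi/2),4))
    for k in range(n):
        Rk=R0*R.from_rotvec(w*k/n);print(k,np.round(Rk.inv().apply(d/n)/.12,3),np.round(w/n/(np.pi/2),4))
E
python3 - <<'E'
from h import *
c=np.load('pics/top0.npy',allow_pickle=True).item();s=np.load('pics/side0.npy',allow_pickle=True).item()
def mask(cc,box):
    h=cv2.cvtColor(cc['image'],cv2.COLOR_BGR2HSV);m=cv2.inRange(h,(22,120,90),(33,255,255));o=np.zeros_like(m);x,y,w,hh=box;o[y:y+hh,x:x+w]=m[y:y+hh,x:x+w];return o
for nm,cc,cap,strip in(('top',c,(248,172,23,23),(254,201,35,16)),('side',s,(250,202,25,24),(272,251,20,27))):
    pts=np.argwhere(mask(cc,strip));P=np.array([dep(cc,u,v) for v,u in pts if cc['depth'][v,u]>0]);zs=np.median(P[:,2])
    P=np.array([onz(cc,u,v,.0125)[:2] for v,u in pts],np.float32);print(nm,'strip z',zs,cv2.minAreaRect(P))
    pts=np.argwhere(mask(cc,cap));P=np.array([dep(cc,u,v) for v,u in pts if cc['depth'][v,u]>0]);T=P[(P[:,2]>.19)&(P[:,2]<.205)]
    print('cap',len(T),cv2.minEnclosingCircle(T[:,:2].astype(np.float32)),T.mean(0))
# scanner corners in side view by depth
P=[];
for v in range(185,225):
    for u in range(340,405):
        if s['depth'][v,u]>0:
            p=dep(s,u,v)
            if .034<p[2]<.05:P.append(p)
P=np.array(P);print('side scanner',len(P),np.median(P[:,2]),cv2.minAreaRect(P[:,:2].astype(np.float32)))
plan([.487,-.267,.10],-91.5)
E
```

```text
top strip z 0.010933232787401659 ((0.5803371667861938, 0.15676915645599365), (0.014565397053956985, 0.10451999306678772), 14.608912467956543)
cap 247 ((0.6272388696670532, 0.16705471277236938), 0.027059298008680344) [0.62691172 0.16678476 0.19697692]
side strip z 0.010152363429594136 ((0.5804704427719116, 0.15735206007957458), (0.0148074422031641, 0.0994970053434372), 14.829063415527344)
cap 177 ((0.6312784552574158, 0.16928760707378387), 0.03031635843217373) [0.62809786 0.17106324 0.19584332]
side scanner 181 0.03895011541160709 ((0.4874131679534912, -0.2636321485042572), (0.041375238448381424, 0.10167818516492844), 87.05307006835938)
t 0.1 p [ 0.2601 -0.5122  0.2305] q [-1.222  0.277  1.506 -0.     1.361 -0.121] w 0.085 F [-0.3 -0.   0.6]
[[-0.001  0.892  0.453]
 [ 0.002  0.453 -0.892]
 [-1.     0.    -0.002]]
jaw -63.08 d mm [ 226.9  245.2 -130.5] tot tool [ 1.09   2.611 -0.965] ang [ 3.157e-01 -1.100e-03  1.000e-04]
0 [ 0.136  0.326 -0.121] [ 0.0395 -0.0001  0.    ]
1 [ 0.136  0.318 -0.141] [ 0.0395 -0.0001  0.    ]
2 [ 0.136  0.309 -0.16 ] [ 0.0395 -0.0001  0.    ]
3 [ 0.136  0.298 -0.179] [ 0.0395 -0.0001  0.    ]
4 [ 0.136  0.287 -0.197] [ 0.0395 -0.0001  0.    ]
5 [ 0.136  0.274 -0.215] [ 0.0395 -0.0001  0.    ]
6 [ 0.136  0.26  -0.231] [ 0.0395 -0.0001  0.    ]
7 [ 0.136  0.245 -0.247] [ 0.0395 -0.0001  0.    ]
```

Emit:
arm_command([
  {"dp": [0.1,0.33,-0.12],"angular": [0.04,0,0],"gripper": 85},
  {"dp": [0.13,0.32,-0.14],"angular": [0.04,0,0],"gripper": 85},
  {"dp": [0.13,0.31,-0.16],"angular": [0.04,0,0],"gripper": 85},
  {"dp": [0.13,0.3,-0.18],"angular": [0.04,0,0],"gripper": 85},
  {"dp": [0.13,0.29,-0.2],"angular": [0.04,0,0],"gripper": 85},
  {"dp": [0.13,0.27,-0.21],"angular": [0.04,0,0],"gripper": 85},
  {"dp": [0.13,0.26,-0.23],"angular": [0.04,0,0],"gripper": 85},
  {"dp": [0.13,0.24,-0.25],"angular": [0.04,0,0],"gripper": 85},
], grip_force=40)

```text
clock: 1.1
position: [0.4943, -0.2647, 0.1036]
ee_rot: [-0.485, -0.514, -0.487, 0.514]
contact_force: [-0.2, 0.1, 0.8]
width: 0.0848
```

```bash
python3 -c "
from h import *
plan([.4875,-.2655,.009],-91.5)"
```

```text
t 1.1 p [ 0.4943 -0.2647  0.1036] q [-0.616  0.356  1.726 -0.     1.062  1.012] w 0.0848 F [-0.2  0.1  0.8]
[[-0.002  0.998 -0.056]
 [ 0.001 -0.056 -0.998]
 [-1.    -0.002 -0.001]]
jaw -93.23 d mm [ -6.8  -0.8 -94.6] tot tool [ 0.789 -0.054  0.011] ang [-0.0192 -0.0007  0.0014]
0 [ 0.099 -0.007  0.001] [-0.0024 -0.0001  0.0002]
1 [ 0.099 -0.007  0.001] [-0.0024 -0.0001  0.0002]
2 [ 0.099 -0.007  0.001] [-0.0024 -0.0001  0.0002]
3 [ 0.099 -0.007  0.001] [-0.0024 -0.0001  0.0002]
4 [ 0.099 -0.007  0.001] [-0.0024 -0.0001  0.0002]
5 [ 0.099 -0.007  0.001] [-0.0024 -0.0001  0.0002]
6 [ 0.099 -0.007  0.001] [-0.0024 -0.0001  0.0002]
7 [ 0.099 -0.007  0.001] [-0.0024 -0.0001  0.0002]
```

Emit:
arm_command([
  {"dp": [0.13,-0.015,0],"angular": [-0.005,0,0],"gripper": 85},
  {"dp": [0.13,-0.015,0],"angular": [-0.005,0,0],"gripper": 85},
  {"dp": [0.13,-0.01,0],"angular": [-0.005,0,0],"gripper": 85},
  {"dp": [0.13,-0.01,0],"angular": [-0.005,0,0],"gripper": 85},
  {"dp": [0.13,0,0],"angular": [0,0,0],"gripper": 85},
  {"dp": [0.11,0,0],"angular": [0,0,0],"gripper": 85},
  {"dp": [0.0,0,0],"angular": [0,0,0],"gripper": 85},
  {"dp": [0,0,0],"angular": [0,0,0],"gripper": 50},
], grip_force=40)

```text
clock: 2.1
position: [0.4887, -0.2593, 0.0057]
ee_rot: [-0.492, -0.504, -0.498, 0.505]
contact_force: [-0.5, -0.5, -0.2]
width: 0.0695
```

Emit:
arm_command([
  {"dp": [0,0,0],"angular": [0,0,0],"gripper": 25},
  {"dp": [0,0,0],"angular": [0,0,0],"gripper": 25},
  {"dp": [0,0,0],"angular": [0,0,0],"gripper": 25},
  {"dp": [0,0,0],"angular": [0,0,0],"gripper": 25},
  {"dp": [0,0,0],"angular": [0,0,0],"gripper": 25},
  {"dp": [0,0,0],"angular": [0,0,0],"gripper": 25},
  {"dp": [0,0,0],"angular": [0,0,0],"gripper": 25},
  {"dp": [0,0,0],"angular": [0,0,0],"gripper": 25},
], grip_force=50)

```text
clock: 3.1
position: [0.4894, -0.2601, 0.0072]
ee_rot: [-0.493, -0.504, -0.497, 0.505]
contact_force: [0.1, -0.9, -0.6]
width: 0.0352
```

```bash
python3 -c "
from h import *
plan([.4,-.2,.1],-75.3)"
```

```text
t 3.1 p [ 0.4894 -0.2601  0.0072] q [-6.140e-01  4.640e-01  1.847e+00  1.000e-03  8.370e-01  9.750e-01] w 0.0352 F [ 0.1 -0.9 -0.6]
[[-0.004  1.    -0.019]
 [ 0.004 -0.019 -1.   ]
 [-1.    -0.005 -0.004]]
jaw -91.06 d mm [-89.4  60.1  92.8] tot tool [-0.768 -0.758 -0.489] ang [-0.1751 -0.0027  0.0025]
0 [-0.096 -0.095 -0.061] [-0.0219 -0.0003  0.0003]
1 [-0.096 -0.093 -0.064] [-0.0219 -0.0003  0.0003]
2 [-0.096 -0.09  -0.067] [-0.0219 -0.0003  0.0003]
3 [-0.096 -0.088 -0.07 ] [-0.0219 -0.0003  0.0003]
4 [-0.096 -0.085 -0.073] [-0.0219 -0.0003  0.0003]
5 [-0.096 -0.083 -0.076] [-0.0219 -0.0003  0.0003]
6 [-0.097 -0.08  -0.079] [-0.0219 -0.0003  0.0003]
7 [-0.097 -0.077 -0.082] [-0.0219 -0.0003  0.0003]
```

Emit:
arm_command([
  {"dp": [-0.15,0,0],"angular": [0,0,0],"gripper": 25},
  {"dp": [-0.2,0,0],"angular": [0,0,0],"gripper": 25},
  {"dp": [-0.2,0,0],"angular": [0,0,0],"gripper": 25},
  {"dp": [-0.2,-0.1,-0.1],"angular": [-0.02,0,0],"gripper": 25},
  {"dp": [0,-0.15,-0.2],"angular": [-0.03,0,0],"gripper": 25},
  {"dp": [0,-0.15,-0.25],"angular": [-0.03,0,0],"gripper": 25},
  {"dp": [0,-0.1,-0.3],"angular": [-0.03,0,0],"gripper": 25},
  {"dp": [0,0,-0.3],"angular": [-0.03,0,0],"gripper": 25},
])

```text
clock: 4.1
position: [0.4159, -0.1232, 0.0995]
ee_rot: [0.545, 0.447, 0.551, -0.446]
contact_force: [1.4, 0.8, -0.8]
width: 0.0354
```

```bash
python3 -c "
from h import *
plan([.45,.122,.064],-75.3)"
```

```text
t 4.1 p [ 0.4159 -0.1232  0.0995] q [-0.451  0.193  1.988  0.003  0.969  0.914] w 0.0354 F [ 1.4  0.8 -0.8]
[[-0.006  0.979  0.203]
 [ 0.006  0.203 -0.979]
 [-1.    -0.005 -0.007]]
jaw -78.31 d mm [ 34.1 245.2 -35.5] tot tool [ 0.307  0.693 -1.941] ang [-0.0334 -0.0046  0.0029]
0 [ 0.038  0.087 -0.243] [-0.0042 -0.0006  0.0004]
1 [ 0.038  0.088 -0.242] [-0.0042 -0.0006  0.0004]
2 [ 0.038  0.09  -0.242] [-0.0042 -0.0006  0.0004]
3 [ 0.038  0.091 -0.241] [-0.0042 -0.0006  0.0004]
4 [ 0.038  0.093 -0.24 ] [-0.0042 -0.0006  0.0004]
5 [ 0.037  0.094 -0.24 ] [-0.0042 -0.0006  0.0004]
6 [ 0.037  0.096 -0.239] [-0.0042 -0.0006  0.0004]
7 [ 0.037  0.098 -0.239] [-0.0042 -0.0006  0.0004]
```

Emit:
arm_command([
  {"dp": [0.03,0.09,-0.25],"angular": [-0.005,0,0],"gripper": 25},
  {"dp": [0.04,0.09,-0.25],"angular": [-0.005,0,0],"gripper": 25},
  {"dp": [0.04,0.09,-0.25],"angular": [-0.004,0,0],"gripper": 25},
  {"dp": [0.04,0.09,-0.25],"angular": [-0.004,0,0],"gripper": 25},
  {"dp": [0.04,0.09,-0.25],"angular": [-0.004,0,0],"gripper": 25},
  {"dp": [0.04,0.09,-0.25],"angular": [-0.004,0,0],"gripper": 25},
  {"dp": [0.04,0.09,-0.2],"angular": [-0.004,0,0],"gripper": 25},
  {"dp": [0.02,0.08,-0.15],"angular": [-0.004,0,0],"gripper": 25},
])

```text
clock: 5.1
position: [0.4458, 0.1221, 0.065]
ee_rot: [0.557, 0.432, 0.564, -0.431]
contact_force: [1.0, -0.8, -1.4]
width: 0.0351
```

```bash
python3 - <<'E'
from h import *
plan([.464,.125,.064],-75.3)
for n in('top','side'):
    c=get_image(n);np.save(f'pics/{n}1.npy',c,allow_pickle=True);im=c['image']
    h=cv2.cvtColor(im,cv2.COLOR_BGR2HSV);m=cv2.inRange(h,(4,130,80),(18,255,255));k,l,b,ce=cv2.connectedComponentsWithStats(m)
    for i in range(1,k):
        if b[i][4]>6:
            p=dep(c,*ce[i])
            if .35<p[0]<.6 and -.05<p[1]<.25: print(n,b[i],ce[i],p)
    lab=[proj(c,p) for p in ([.5878,.1576,.08],[.6275,.168,.197])];print(lab)
a=np.load('pics/top1.npy',allow_pickle=True).item()['image'][160:280,220:350];b=np.load('pics/side1.npy',allow_pickle=True).item()['image'][190:310,220:350]
cv2.imwrite('pics/hold.png',cv2.resize(np.hstack([a,b]),(780,360),interpolation=cv2.INTER_CUBIC))
E
```

```text
t 5.1 p [0.4458 0.1221 0.065 ] q [0.11  0.275 1.981 0.01  0.892 1.416] w 0.0351 F [ 1.  -0.8 -1.4]
[[-0.007  0.967  0.256]
 [ 0.007  0.256 -0.967]
 [-1.    -0.005 -0.009]]
jaw -75.14 d mm [18.2  2.9 -1. ] tot tool [0.007 0.152 0.016] ang [ 0.0018 -0.0055  0.0034]
0 [0.001 0.019 0.002] [ 0.0002 -0.0007  0.0004]
1 [0.001 0.019 0.002] [ 0.0002 -0.0007  0.0004]
2 [0.001 0.019 0.002] [ 0.0002 -0.0007  0.0004]
3 [0.001 0.019 0.002] [ 0.0002 -0.0007  0.0004]
4 [0.001 0.019 0.002] [ 0.0002 -0.0007  0.0004]
5 [0.001 0.019 0.002] [ 0.0002 -0.0007  0.0004]
6 [0.001 0.019 0.002] [ 0.0002 -0.0007  0.0004]
7 [0.001 0.019 0.002] [ 0.0002 -0.0007  0.0004]
[(np.float64(267.7272879967305), np.float64(202.99226850572538)), (np.float64(258.439356952636), np.float64(182.75453946817888))]
side [308 247   6  16  50] [309.78 253.9 ] [0.48023893 0.15006128 0.09281242]
[(np.float64(277.47278227403916), np.float64(245.12730439519845)), (np.float64(262.8258043460552), np.float64(209.18112631023118))]
```

View pics/hold.png

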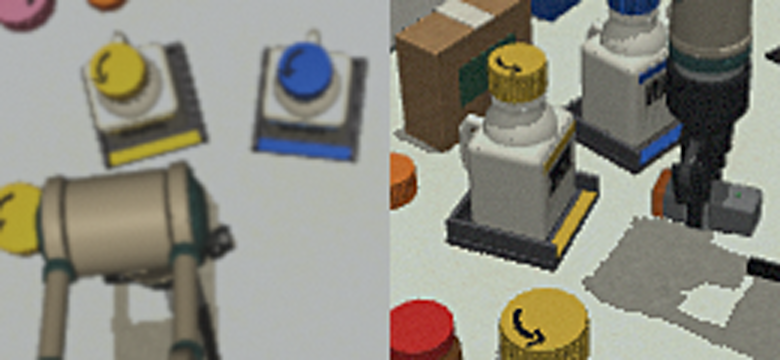

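The scanner hangs level from the fingers with its orange nose towards the jug (side nose at 310,254). I will advance the last 18 mm and hold.

Emit:
arm_command([
  {"dp": [0,0.05,0],"angular": [0,-0.003,0.002],"gripper": 25},
  {"dp": [0,0.05,0],"angular": [0,-0.003,0.002],"gripper": 25},
  {"dp": [0,0.04,0.01],"angular": [0,0,0],"gripper": 25},
  {"dp": [0,0,0],"angular": [0,0,0],"gripper": 25},
  {"dp": [0,0,0],"angular": [0,0,0],"gripper": 25},
  {"dp": [0,0,0],"angular": [0,0,0],"gripper": 25},
  {"dp": [0,0,0],"angular": [0,0,0],"gripper": 25},
  {"dp": [0,0,0],"angular": [0,0,0],"gripper": 25},
])

```text
clock: 6.2
position: [0.4634, 0.1235, 0.0651]
ee_rot: [0.561, 0.431, 0.559, -0.432]
contact_force: [-0.5, -0.1, -1.4]
width: 0.0355
```

```bash
python3 - <<'E'
from h import *
plan([.464,.125,.064],-75.3,1)
E
```

```text
t 6.2 p [0.4634 0.1235 0.0651] q [ 0.116  0.294  1.95  -0.002  0.896  1.43 ] w 0.0355 F [-0.5 -0.1 -1.4]
[[ 0.001  0.967  0.255]
 [-0.001  0.255 -0.967]
 [-1.     0.001  0.002]]
jaw -75.21 d mm [ 0.6  1.5 -1.1] tot tool [ 0.009  0.008 -0.011] ang [ 0.001   0.0011 -0.0007]
0 [ 0.009  0.008 -0.011] [ 0.001   0.0011 -0.0007]
```

Emit:
arm_command([
  {"dp": [0.01,0.005,-0.01],"angular": [0,0,0],"gripper": 25},
  {"dp": [0,0,0],"angular": [0,0,0],"gripper": 25},
  {"dp": [0,0,0],"angular": [0,0,0],"gripper": 25},
  {"dp": [0,0,0],"angular": [0,0,0],"gripper": 25},
  {"dp": [0,0,0],"angular": [0,0,0],"gripper": 25},
  {"dp": [0,0,0],"angular": [0,0,0],"gripper": 25},
  {"dp": [0,0,0],"angular": [0,0,0],"gripper": 25},
  {"dp": [0,0,0],"angular": [0,0,0],"gripper": 25},
])

```text
clock: 7.2
position: [0.4636, 0.125, 0.0638]
ee_rot: [0.561, 0.431, 0.56, -0.432]
contact_force: [0.2, -0.3, -2.4]
width: 0.0353
```

Emit:
arm_command([
  {"dp": [0,0,0],"angular": [0,0,0],"gripper": 25},
  {"dp": [0,0,0],"angular": [0,0,0],"gripper": 25},
  {"dp": [0,0,0],"angular": [0,0,0],"gripper": 25},
  {"dp": [0,0,0],"angular": [0,0,0],"gripper": 25},
  {"dp": [0,0,0],"angular": [0,0,0],"gripper": 25},
  {"dp": [0,0,0],"angular": [0,0,0],"gripper": 25},
  {"dp": [0,0,0],"angular": [0,0,0],"gripper": 25},
  {"dp": [0,0,0],"angular": [0,0,0],"gripper": 25},
])

```text
clock: 8.2
position: [0.4636, 0.125, 0.0638]
ee_rot: [0.561, 0.431, 0.56, -0.432]
contact_force: [-0.1, -1.0, -1.2]
width: 0.0352
```

```bash
python3 - <<'E'
from h import *
plan([.43,-.2,.09],-90)
E
```

```text
t 8.2 p [0.4636 0.125  0.0638] q [ 0.12   0.297  1.95  -0.002  0.893  1.433] w 0.0352 F [-0.1 -1.  -1.2]
[[ 0.001  0.967  0.256]
 [-0.001  0.256 -0.967]
 [-1.     0.001  0.002]]
jaw -75.2 d mm [ -33.6 -325.    26.2] tot tool [-0.215 -0.962  2.547] ang [ 0.1645  0.001  -0.0008]
0 [-0.027 -0.12   0.318] [ 0.0206  0.0001 -0.0001]
1 [-0.027 -0.11   0.322] [ 0.0206  0.0001 -0.0001]
2 [-0.027 -0.099  0.326] [ 0.0206  0.0001 -0.0001]
3 [-0.027 -0.089  0.329] [ 0.0206  0.0001 -0.0001]
4 [-0.027 -0.078  0.331] [ 0.0206  0.0001 -0.0001]
5 [-0.027 -0.068  0.334] [ 0.0206  0.0001 -0.0001]
6 [-0.027 -0.057  0.336] [ 0.0206  0.0001 -0.0001]
7 [-0.027 -0.046  0.337] [ 0.0206  0.0001 -0.0001]
```

Held steadily for over 2 s. Now back to the mat.

Emit:
arm_command([
  {"dp": [-0.06,-0.15,0.2],"angular": [0,0,0],"gripper": 25},
  {"dp": [-0.06,-0.15,0.3],"angular": [0.02,0,0],"gripper": 25},
  {"dp": [-0.04,-0.1,0.32],"angular": [0.02,0,0],"gripper": 25},
  {"dp": [-0.02,-0.1,0.33],"angular": [0.03,0,0],"gripper": 25},
  {"dp": [0,-0.1,0.33],"angular": [0.03,0,0],"gripper": 25},
  {"dp": [0,-0.07,0.33],"angular": [0.03,0,0],"gripper": 25},
  {"dp": [0,-0.05,0.34],"angular": [0.03,0,0],"gripper": 25},
  {"dp": [0,0,0.3],"angular": [0.02,0,0],"gripper": 25},
])

```text
clock: 9.2
position: [0.4229, -0.1887, 0.0873]
ee_rot: [0.495, 0.508, 0.491, -0.506]
contact_force: [0.3, 0.7, -1.5]
width: 0.0353
```

```bash
python3 - <<'E'
from h import *
plan([.488,-.269,.03],-99.9)
E
```

```text
t 9.2 p [ 0.4229 -0.1887  0.0873] q [-0.571  0.241  1.958  0.002  0.936  1.026] w 0.0353 F [ 0.3  0.7 -1.5]
[[ 0.006  1.    -0.028]
 [-0.002 -0.028 -1.   ]
 [-1.     0.006  0.002]]
jaw -91.6 d mm [ 65.1 -80.3 -57.3] tot tool [0.482 0.558 0.653] ang [ 0.0922  0.0009 -0.0038]
0 [0.06  0.07  0.082] [ 0.0115  0.0001 -0.0005]
1 [0.06  0.071 0.08 ] [ 0.0115  0.0001 -0.0005]
2 [0.06  0.073 0.079] [ 0.0115  0.0001 -0.0005]
3 [0.06  0.074 0.078] [ 0.0115  0.0001 -0.0005]
4 [0.06  0.076 0.076] [ 0.0115  0.0001 -0.0005]
5 [0.06  0.077 0.075] [ 0.0115  0.0001 -0.0005]
6 [0.06  0.078 0.074] [ 0.0115  0.0001 -0.0005]
7 [0.06  0.08  0.072] [ 0.0115  0.0001 -0.0005]
```

Emit:
arm_command([
  {"dp": [0.06,0.07,0.08],"angular": [0.012,0,-0.002],"gripper": 25},
  {"dp": [0.06,0.09,0.1],"angular": [0.015,0,-0.002],"gripper": 25},
  {"dp": [0.07,0.1,0.11],"angular": [0.015,0,0],"gripper": 25},
  {"dp": [0.07,0.1,0.11],"angular": [0.015,0,0],"gripper": 25},
  {"dp": [0.07,0.1,0.11],"angular": [0.015,0,0],"gripper": 25},
  {"dp": [0.07,0.07,0.08],"angular": [0.01,0,0],"gripper": 25},
  {"dp": [0.05,0.03,0.04],"angular": [0.01,0,0],"gripper": 25},
  {"dp": [0,0,0],"angular": [0,0,0],"gripper": 25},
])

```text
clock: 10.2
position: [0.4874, -0.2745, 0.0283]
ee_rot: [-0.452, -0.543, -0.453, 0.544]
contact_force: [0.5, -0.1, -1.7]
width: 0.0351
```

```bash
python3 - <<'E'
from h import *
plan([.488,-.269,.0072],-99.9,4)
E
```

```text
t 10.2 p [ 0.4874 -0.2745  0.0283] q [-6.370e-01  4.400e-01  1.817e+00 -1.000e-03  8.860e-01  1.117e+00] w 0.0351 F [ 0.5 -0.1 -1.7]
[[-0.002  0.983 -0.181]
 [ 0.001 -0.181 -0.983]
 [-1.    -0.002 -0.   ]]
jaw -100.43 d mm [  0.6   5.5 -21.1] tot tool [ 0.176 -0.003 -0.046] ang [-0.0059 -0.0001  0.0013]
0 [ 0.044 -0.001 -0.011] [-0.0015 -0.      0.0003]
1 [ 0.044 -0.001 -0.011] [-0.0015 -0.      0.0003]
2 [ 0.044 -0.001 -0.011] [-0.0015 -0.      0.0003]
3 [ 0.044 -0.001 -0.011] [-0.0015 -0.      0.0003]
```

Emit:
arm_command([
  {"dp": [0.03,0,-0.02],"angular": [0,0,0],"gripper": 25},
  {"dp": [0.04,0,-0.02],"angular": [0,0,0],"gripper": 25},
  {"dp": [0.04,0,0],"angular": [0,0,0],"gripper": 25},
  {"dp": [0.03,0,0],"angular": [0,0,0],"gripper": 25},
  {"dp": [0.02,0,0],"angular": [0,0,0],"gripper": 25},
  {"dp": [0.005,0,0],"angular": [0,0,0],"gripper": 25},
  {"dp": [0,0,0],"angular": [0,0,0],"gripper": 25},
  {"dp": [0,0,0],"angular": [0,0,0],"gripper": 25},
])

```text
clock: 11.2
position: [0.4876, -0.2682, 0.0082]
ee_rot: [-0.452, -0.543, -0.453, 0.544]
contact_force: [-0.1, -0.2, -1.8]
width: 0.0352
```

```bash
python3 - <<'E'
from h import *
plan([.488,-.269,.0072],-99.9,1)
E
```

```text
t 11.2 p [ 0.4876 -0.2682  0.0082] q [-6.280e-01  4.630e-01  1.844e+00 -1.000e-03  8.370e-01  1.125e+00] w 0.0352 F [-0.1 -0.2 -1.8]
[[-0.002  0.984 -0.18 ]
 [ 0.001 -0.18  -0.984]
 [-1.    -0.002 -0.   ]]
jaw -100.4 d mm [ 0.4 -0.8 -1. ] tot tool [0.008 0.005 0.006] ang [-0.0055 -0.0002  0.0012]
0 [0.008 0.005 0.006] [-0.0055 -0.0002  0.0012]
```

Emit:
arm_command([
  {"dp": [0.009,0,0],"angular": [0,0,0],"gripper": 25},
  {"dp": [0.002,0,0],"angular": [0,0,0],"gripper": 25},
  {"dp": [0,0,0],"angular": [0,0,0],"gripper": 45},
  {"dp": [0,0,0],"angular": [0,0,0],"gripper": 60},
  {"dp": [0,0,0],"angular": [0,0,0],"gripper": 85},
  {"dp": [0,0,0],"angular": [0,0,0],"gripper": 85},
  {"dp": [0,0,0],"angular": [0,0,0],"gripper": 85},
  {"dp": [-0.05,0,0],"angular": [0,0,0],"gripper": 85},
])

```text
clock: 12.2
position: [0.4881, -0.2686, 0.0136]
ee_rot: [-0.452, -0.543, -0.453, 0.543]
contact_force: [0.2, -0.0, -0.2]
width: 0.085
```

Emit:
arm_command([
  {"dp": [-0.2,0,0],"angular": [0,0,0],"gripper": 85},
  {"dp": [-0.3,0,0],"angular": [0,0,0],"gripper": 85},
  {"dp": [-0.4,0,0],"angular": [0,0,0],"gripper": 85},
  {"dp": [-0.4,0,0],"angular": [0,0,0],"gripper": 85},
  {"dp": [-0.4,0,0],"angular": [0,0,0],"gripper": 85},
  {"dp": [-0.2,-0.1,-0.2],"angular": [-0.04,0,0],"gripper": 85},
  {"dp": [0,-0.1,-0.3],"angular": [-0.06,0,0],"gripper": 85},
  {"dp": [0,-0.1,-0.35],"angular": [-0.06,0,0],"gripper": 85},
])

```text
clock: 13.2
position: [0.4627, -0.1638, 0.2528]
ee_rot: [0.52, 0.482, 0.516, -0.481]
contact_force: [0.8, 0.2, -0.0]
width: 0.0851
```

```bash
python3 - <<'E'
from h import *
plan([.55,.10,.26],-100)
c=get_image('top');h=cv2.cvtColor(c['image'],cv2.COLOR_BGR2HSV)
P=np.array([dep(c,u,v) for v in range(200,270) for u in range(370,430) if c['depth'][v,u]>0]);T=P[(P[:,2]>.03)&(P[:,2]<.06)]
print('scanner',len(T),np.median(T[:,2]),cv2.minAreaRect(T[:,:2].astype(np.float32)))
cv2.imwrite('pics/back.png',cv2.resize(c['image'][150:290,200:440],None,fx=3,fy=3,interpolation=cv2.INTER_CUBIC))
E
```

```text
t 13.2 p [ 0.4627 -0.1638  0.2528] q [-4.820e-01  1.330e-01  1.640e+00 -1.000e-03  1.363e+00  1.016e+00] w 0.0851 F [ 0.8  0.2 -0. ]
[[ 0.004  0.997  0.073]
 [-0.003  0.073 -0.997]
 [-1.     0.004  0.003]]
jaw -85.81 d mm [ 87.3 263.8   7.2] tot tool [-0.064  0.887 -2.139] ang [ 0.1577  0.0017 -0.0029]
0 [-0.008  0.111 -0.267] [ 0.0197  0.0002 -0.0004]
1 [-0.008  0.103 -0.271] [ 0.0197  0.0002 -0.0004]
2 [-0.008  0.094 -0.274] [ 0.0197  0.0002 -0.0004]
3 [-0.008  0.086 -0.276] [ 0.0197  0.0002 -0.0004]
4 [-0.008  0.077 -0.279] [ 0.0197  0.0002 -0.0004]
5 [-0.008  0.068 -0.281] [ 0.0197  0.0002 -0.0004]
6 [-0.008  0.06  -0.283] [ 0.0197  0.0002 -0.0004]
7 [-0.008  0.051 -0.285] [ 0.0197  0.0002 -0.0004]
scanner 65 0.03903077586920145 ((0.45257535576820374, -0.2540462613105774), (0.024882668629288673, 0.0335199274122715), 70.65157318115234)
```

View pics/back.png

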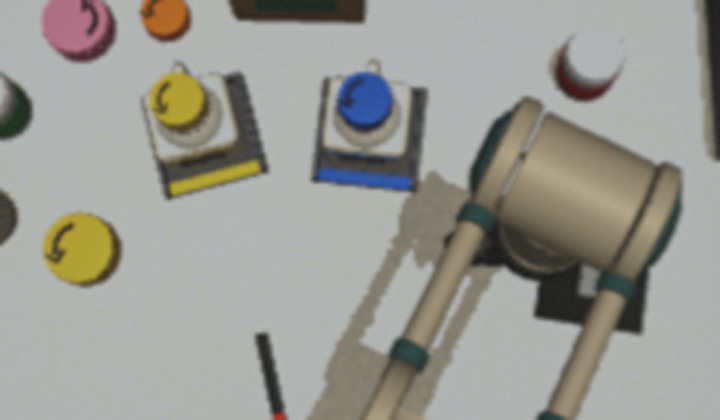

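The arm hides the scanner; I will check it from the next pose. Jugs and caps are unchanged: yellow cap at crop (177,100), blue at (364,100).

Emit:
arm_command([
  {"dp": [-0.01,0.11,-0.27],"angular": [0.02,0,0],"gripper": 85},
  {"dp": [-0.01,0.13,-0.32],"angular": [0.02,0,0],"gripper": 85},
  {"dp": [-0.01,0.13,-0.34],"angular": [0.02,0,0],"gripper": 85},
  {"dp": [-0.01,0.13,-0.34],"angular": [0.02,0,0],"gripper": 85},
  {"dp": [-0.01,0.13,-0.34],"angular": [0.02,0,0],"gripper": 85},
  {"dp": [0,0.12,-0.34],"angular": [0.02,0,0],"gripper": 85},
  {"dp": [0,0.1,-0.3],"angular": [0.02,0,0],"gripper": 85},
  {"dp": [0,0.05,-0.15],"angular": [0.01,0,0],"gripper": 85},
])

```text
clock: 14.25
position: [0.5779, 0.1353, 0.264]
ee_rot: [0.458, 0.542, 0.455, -0.538]
contact_force: [-0.1, 0.4, 1.4]
width: 0.085
```

```bash
python3 - <<'E'
from h import *
plan([.628,.168,.225],-100)
c=get_image('top')
P=np.array([dep(c,u,v) for v in range(200,270) for u in range(370,430) if c['depth'][v,u]>0]);T=P[(P[:,2]>.03)&(P[:,2]<.06)]
print('scanner',len(T),np.median(T[:,2]),cv2.minAreaRect(T[:,:2].astype(np.float32)))
cv2.imwrite('pics/back2.png',cv2.resize(c['image'][150:290,200:440],None,fx=3,fy=3,interpolation=cv2.INTER_CUBIC))
E
```

```text
t 14.25 p [0.5779 0.1353 0.264 ] q [ 0.113  0.284  1.412 -0.     1.438  1.852] w 0.085 F [-0.1  0.4  1.4]
[[ 0.007  0.986 -0.168]
 [ 0.001 -0.168 -0.986]
 [-1.     0.007 -0.002]]
jaw -99.66 d mm [ 50.1  32.7 -39. ] tot tool [ 0.329  0.363 -0.338] ang [ 0.0038 -0.0013 -0.0046]
0 [ 0.041  0.045 -0.042] [ 0.0005 -0.0002 -0.0006]
1 [ 0.041  0.045 -0.042] [ 0.0005 -0.0002 -0.0006]
2 [ 0.041  0.045 -0.042] [ 0.0005 -0.0002 -0.0006]
3 [ 0.041  0.045 -0.042] [ 0.0005 -0.0002 -0.0006]
4 [ 0.041  0.045 -0.042] [ 0.0005 -0.0002 -0.0006]
5 [ 0.041  0.045 -0.043] [ 0.0005 -0.0002 -0.0006]
6 [ 0.041  0.045 -0.043] [ 0.0005 -0.0002 -0.0006]
7 [ 0.041  0.045 -0.043] [ 0.0005 -0.0002 -0.0006]
scanner 339 0.03988543729391969 ((0.4845564067363739, -0.26743996143341064), (0.03651028871536255, 0.09889181703329086), 79.62200164794922)
```

The scanner is back upright, within 2 mm of the mat's centre. Now over the cap.

Emit:
arm_command([
  {"dp": [0.02,0.06,-0.05],"angular": [0,0,-0.002],"gripper": 85},
  {"dp": [0.03,0.08,-0.06],"angular": [0,0,-0.002],"gripper": 85},
  {"dp": [0.05,0.08,-0.07],"angular": [0,0,0],"gripper": 85},
  {"dp": [0.07,0.06,-0.06],"angular": [0,0,0],"gripper": 85},
  {"dp": [0.08,0.04,-0.04],"angular": [0,0,0],"gripper": 85},
  {"dp": [0.06,0.02,-0.02],"angular": [0,0,0],"gripper": 85},
  {"dp": [0.02,0,0],"angular": [0,0,0],"gripper": 85},
  {"dp": [0,0,0],"angular": [0,0,0],"gripper": 85},
])

```text
clock: 15.3
position: [0.6274, 0.1647, 0.2207]
ee_rot: [0.455, 0.541, 0.457, -0.54]
contact_force: [0.7, -0.8, 0.3]
width: 0.085
```

```bash
python3 - <<'E'
from h import *
plan([.628,.168,.167],-100)
c=get_image('side');np.save('pics/side2.npy',c,allow_pickle=True)
print(proj(c,[.628,.168,.165]))
cv2.imwrite('pics/cap.png',cv2.resize(c['image'][150:270,200:330],None,fx=5,fy=5,interpolation=cv2.INTER_CUBIC))
E
```

```text
t 15.3 p [0.6274 0.1647 0.2207] q [0.148 0.393 1.354 0.002 1.395 1.889] w 0.085 F [ 0.7 -0.8  0.3]
[[-0.001  0.986 -0.169]
 [ 0.002 -0.169 -0.986]
 [-1.    -0.002 -0.002]]
jaw -99.74 d mm [  0.6   3.3 -53.7] tot tool [ 0.448  0.001 -0.027] ang [ 0.0029 -0.0012  0.001 ]
0 [ 0.056  0.    -0.003] [ 0.0004 -0.0002  0.0001]
1 [ 0.056  0.    -0.003] [ 0.0004 -0.0002  0.0001]
2 [ 0.056  0.    -0.003] [ 0.0004 -0.0002  0.0001]
3 [ 0.056  0.    -0.003] [ 0.0004 -0.0002  0.0001]
4 [ 0.056  0.    -0.003] [ 0.0004 -0.0002  0.0001]
5 [ 0.056  0.    -0.003] [ 0.0004 -0.0002  0.0001]
6 [ 0.056  0.    -0.003] [ 0.0004 -0.0002  0.0001]
7 [ 0.056  0.    -0.003] [ 0.0004 -0.0002  0.0001]
(np.float64(263.15727977425263), np.float64(218.46055923920602))
```

View pics/cap.png

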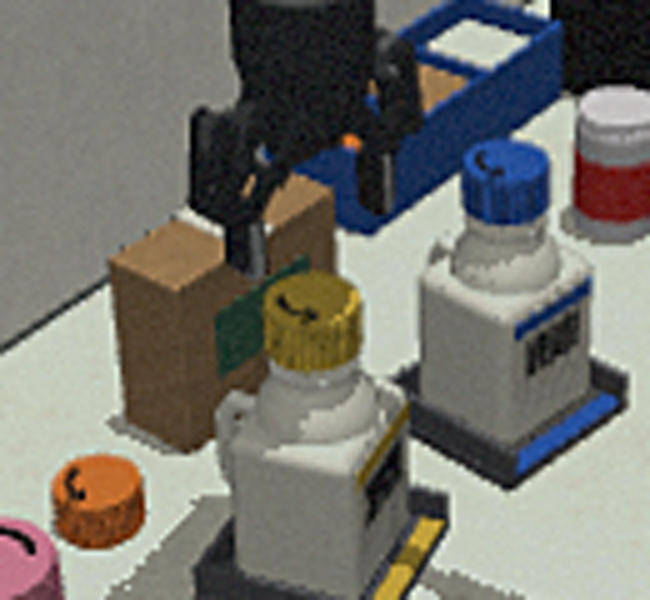

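The side view shows the open fingers straddling the yellow cap (crop 312,300; fingertips at 245,265 and 380,205), with their midpoint on its axis. I will descend and grip.

Emit:
arm_command([
  {"dp": [0.06,0,-0.01],"angular": [0,0,0],"gripper": 85},
  {"dp": [0.08,0,-0.01],"angular": [0,0,0],"gripper": 85},
  {"dp": [0.08,0,-0.01],"angular": [0,0,0],"gripper": 85},
  {"dp": [0.08,0,0],"angular": [0,0,0],"gripper": 85},
  {"dp": [0.07,0,0],"angular": [0,0,0],"gripper": 85},
  {"dp": [0.04,0,0],"angular": [0,0,0],"gripper": 85},
  {"dp": [0.02,0,0],"angular": [0,0,0],"gripper": 85},
  {"dp": [0,0,0],"angular": [0,0,0],"gripper": 85},
])

```text
clock: 16.35
position: [0.6277, 0.1685, 0.166]
ee_rot: [0.455, 0.541, 0.456, -0.54]
contact_force: [-0.3, -0.3, 0.5]
width: 0.0848
```

```bash
python3 - <<'E'
from h import *
plan([.628,.168,.167],-100,1)
E
```

```text
t 16.35 p [0.6277 0.1685 0.166 ] q [0.154 0.427 1.438 0.002 1.278 1.894] w 0.0848 F [-0.3 -0.3  0.5]
[[-0.001  0.986 -0.169]
 [ 0.002 -0.169 -0.986]
 [-1.    -0.001 -0.002]]
jaw -99.74 d mm [ 0.3 -0.5  1. ] tot tool [-0.008  0.003  0.003] ang [ 0.0029 -0.0013  0.0006]
0 [-0.008  0.003  0.003] [ 0.0029 -0.0013  0.0006]
```

Emit:
arm_command([
  {"dp": [0,0,0],"angular": [0,0,0],"gripper": 65},
  {"dp": [0,0,0],"angular": [0,0,0],"gripper": 57},
  {"dp": [0,0,0],"angular": [0,0,0],"gripper": 40},
  {"dp": [0,0,0],"angular": [0,0,0],"gripper": 40},
  {"dp": [0,0,0],"angular": [0,0,0],"gripper": 40},
  {"dp": [0,0,0],"angular": [0,0,0],"gripper": 40},
  {"dp": [0,0,0],"angular": [0,0,0],"gripper": 40},
  {"dp": [0,0,0],"angular": [0,0,0],"gripper": 40},
], grip_force=60)

```text
clock: 17.35
position: [0.6281, 0.1684, 0.1673]
ee_rot: [0.455, 0.541, 0.456, -0.54]
contact_force: [0.1, -0.2, 0.4]
width: 0.0524
```

```bash
python3 - <<'E'
from h import *
s,r=st();print(s['moment'])
E
```

```text
t 17.35 p [0.6281 0.1684 0.1673] q [0.154 0.425 1.436 0.002 1.278 1.894] w 0.0524 F [ 0.1 -0.2  0.4]
[[ 0.001  0.986 -0.169]
 [ 0.002 -0.169 -0.986]
 [-1.     0.001 -0.002]]
[-0.12373054  0.00648693 -0.05473341]
```

Emit:
arm_command([
  {"dp": [0.02,0,0],"angular": [0,0,0],"gripper": 40},
  {"dp": [0.02,0,0],"angular": [0,0,0],"gripper": 40},
  {"dp": [0.01,0,0],"angular": [0,0,0],"gripper": 40},
  {"dp": [0,0,0],"angular": [0,0,0],"gripper": 40},
  {"dp": [0,0,0],"angular": [0,0,0],"gripper": 40},
  {"dp": [0,0,0],"angular": [0,0,0],"gripper": 40},
  {"dp": [0,0,0],"angular": [0,0,0],"gripper": 40},
  {"dp": [0,0,0],"angular": [0,0,0],"gripper": 40},
])

```text
clock: 18.35
position: [0.6282, 0.1684, 0.1672]
ee_rot: [0.456, 0.543, 0.455, -0.538]
contact_force: [-0.5, -0.5, 2.2]
width: 0.0521
```

```bash
python3 - <<'E'
from h import *
s,r=st();print(s['moment'])
E
```

```text
t 18.35 p [0.6282 0.1684 0.1672] q [0.154 0.423 1.44  0.002 1.272 1.894] w 0.0521 F [-0.5 -0.5  2.2]
[[ 0.006  0.986 -0.169]
 [ 0.003 -0.169 -0.986]
 [-1.     0.006 -0.004]]
[-0.04663475  0.21277701  0.01368623]
```

Emit:
arm_command([
  {"dp": [0.03,0,0],"angular": [0,0,0],"gripper": 40},
  {"dp": [0.04,0,0],"angular": [0,0,0],"gripper": 40},
  {"dp": [0.04,0,0],"angular": [0,0,0],"gripper": 40},
  {"dp": [0.04,0,0],"angular": [0,0,0],"gripper": 40},
  {"dp": [0.04,0,0],"angular": [0,0,0],"gripper": 40},
  {"dp": [0.04,0,0],"angular": [0,0,0],"gripper": 40},
  {"dp": [0.04,0,0],"angular": [0,0,0],"gripper": 40},
  {"dp": [0.04,0,0],"angular": [0,0,0],"gripper": 40},
])

```text
clock: 19.35
position: [0.6287, 0.1684, 0.1593]
ee_rot: [0.461, 0.548, 0.451, -0.533]
contact_force: [-6.7, -0.9, 23.7]
width: 0.0521
```

```bash
python3 - <<'E'
from h import *
s,r=st();print(s['moment'])
E
```

```text
t 19.35 p [0.6287 0.1684 0.1593] q [ 1.550e-01  4.190e-01  1.467e+00 -1.000e-03  1.230e+00  1.895e+00] w 0.0521 F [-6.7 -0.9 23.7]
[[ 0.025  0.986 -0.168]
 [ 0.003 -0.168 -0.986]
 [-1.     0.024 -0.007]]
[-0.48345469  1.33311239 -0.1130233 ]
```

Emit:
arm_command([
  {"dp": [0.02,0,0],"angular": [0,0,-0.012],"gripper": 40},
  {"dp": [0.02,0,0],"angular": [0,0,-0.008],"gripper": 40},
  {"dp": [0.02,0,0],"angular": [-0.03,0,-0.004],"gripper": 40},
  {"dp": [0.02,0,0],"angular": [-0.05,0,-0.004],"gripper": 40},
  {"dp": [0.02,0,0],"angular": [-0.05,0,-0.004],"gripper": 40},
  {"dp": [0.02,0,0],"angular": [-0.05,0,-0.004],"gripper": 40},
  {"dp": [0.02,0,0],"angular": [-0.05,0,-0.004],"gripper": 40},
  {"dp": [0.02,0,0],"angular": [-0.05,0,-0.004],"gripper": 40},
])

```text
clock: 20.35
position: [0.6303, 0.1685, 0.1601]
ee_rot: [0.557, 0.42, 0.575, -0.427]
contact_force: [-4.1, -1.3, 12.7]
width: 0.0525
```

```bash
python3 - <<'E'
from h import *
s,r=st();print(s['moment'],'jaw',np.degrees(np.arctan2(r[1,2],r[0,2])))
E
```

```text
t 20.35 p [0.6303 0.1685 0.1601] q [0.148 0.447 1.419 0.013 1.301 1.429] w 0.0525 F [-4.1 -1.3 12.7]
[[-0.027  0.959  0.282]
 [ 0.009  0.282 -0.959]
 [-1.    -0.023 -0.016]]
[-0.19117649  0.55507418 -0.08446631] jaw -73.63053160501289
```

```bash
python3 - <<'E'
from h import *
plan([.6282,.1684,.161],-39.7,8)
E
```

```text
t 20.35 p [0.6303 0.1685 0.1601] q [0.148 0.447 1.419 0.013 1.301 1.429] w 0.0525 F [-4.1 -1.3 12.7]
[[-0.027  0.959  0.282]
 [ 0.009  0.282 -0.959]
 [-1.    -0.023 -0.016]]
jaw -73.63 d mm [-2.1 -0.1  0.9] tot tool [-0.007 -0.017 -0.005] ang [-0.3769 -0.0141  0.0113]
0 [-0.001 -0.002 -0.001] [-0.0471 -0.0018  0.0014]
1 [-0.001 -0.002 -0.001] [-0.0471 -0.0018  0.0014]
2 [-0.001 -0.002 -0.001] [-0.0471 -0.0018  0.0014]
3 [-0.001 -0.002 -0.001] [-0.0471 -0.0018  0.0014]
4 [-0.001 -0.002 -0.001] [-0.0471 -0.0018  0.0014]
5 [-0.001 -0.002 -0.001] [-0.0471 -0.0018  0.0014]
6 [-0.001 -0.002 -0.001] [-0.0471 -0.0018  0.0014]
7 [-0.001 -0.002 -0.002] [-0.0471 -0.0018  0.0014]
```

Emit:
arm_command([
  {"dp": [0.018,-0.004,0],"angular": [-0.05,-0.003,0.003],"gripper": 40},
  {"dp": [0.018,-0.004,0],"angular": [-0.05,-0.003,0.003],"gripper": 40},
  {"dp": [0.018,-0.004,0],"angular": [-0.05,-0.003,0.003],"gripper": 40},
  {"dp": [0.018,-0.004,0],"angular": [-0.05,-0.003,0.002],"gripper": 40},
  {"dp": [0.018,0,0],"angular": [-0.05,-0.002,0],"gripper": 40},
  {"dp": [0.018,0,0],"angular": [-0.05,0,0],"gripper": 40},
  {"dp": [0.018,0,0],"angular": [-0.05,0,0],"gripper": 40},
  {"dp": [0.018,0,0],"angular": [-0.015,0,0],"gripper": 40},
])

```text
clock: 21.35
position: [0.6304, 0.1688, 0.1598]
ee_rot: [0.67, 0.242, 0.66, -0.239]
contact_force: [-4.1, -1.0, 12.3]
width: 0.0525
```

```bash
python3 - <<'E'
from h import *
plan([.628,.168,.227],-39.7,1);print(get_state()['moment'])
c=get_image('side');cv2.imwrite('pics/turn.png',cv2.resize(c['image'][150:270,200:330],None,fx=5,fy=5,interpolation=cv2.INTER_CUBIC))
E
```

```text
t 21.35 p [0.6304 0.1688 0.1598] q [ 0.156  0.427  1.453 -0.003  1.246  0.851] w 0.0525 F [-4.1 -1.  12.3]
[[ 0.015  0.639  0.769]
 [-0.     0.769 -0.639]
 [-1.     0.01   0.012]]
jaw -39.76 d mm [-2.4 -0.8 67.2] tot tool [-0.56  -0.012 -0.004] ang [-0.0006  0.0075 -0.0062]
0 [-0.56  -0.012 -0.004] [-0.0006  0.0075 -0.0062]
[-0.14438455  0.71294834 -0.08852045]
```

View pics/turn.png

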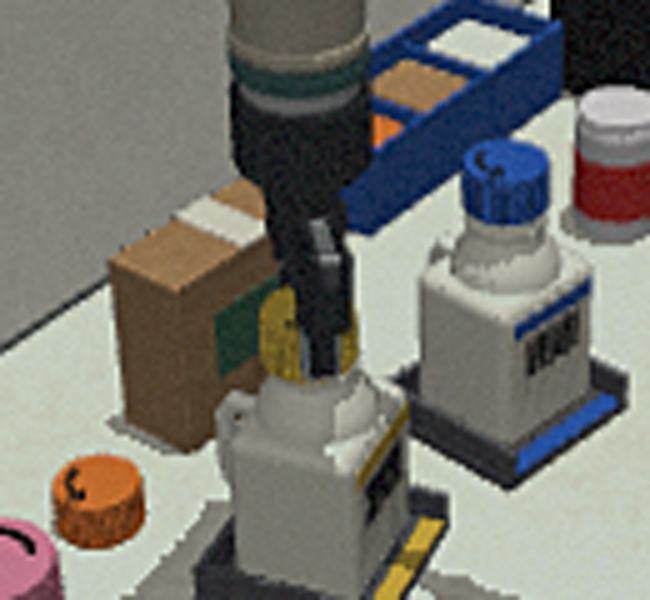

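The side view shows the cap pressed down and turned in the jaws (crop 310,335). The gripper has turned 60°. I will lift straight up slowly.

Emit:
arm_command([
  {"dp": [-0.01,-0.005,0],"angular": [0,0.003,-0.003],"gripper": 40},
  {"dp": [-0.02,-0.005,0],"angular": [0,0.003,-0.003],"gripper": 40},
  {"dp": [-0.03,0,0],"angular": [0,0,0],"gripper": 40},
  {"dp": [-0.03,0,0],"angular": [0,0,0],"gripper": 40},
  {"dp": [-0.03,0,0],"angular": [0,0,0],"gripper": 40},
  {"dp": [-0.03,0,0],"angular": [0,0,0],"gripper": 40},
  {"dp": [-0.02,0,0],"angular": [0,0,0],"gripper": 40},
  {"dp": [0,0,0],"angular": [0,0,0],"gripper": 40},
])

```text
clock: 22.4
position: [0.63, 0.1688, 0.1813]
ee_rot: [0.666, 0.241, 0.664, -0.24]
contact_force: [0.2, -0.8, -0.2]
width: 0.0522
```

```bash
python3 - <<'E'
from h import *
plan([.6283,.1684,.227],-39.7,1);print(get_state()['moment'])
E
```

```text
t 22.4 p [0.63   0.1688 0.1813] q [0.155 0.418 1.412 0.    1.308 0.849] w 0.0522 F [ 0.2 -0.8 -0.2]
[[ 0.003  0.639  0.769]
 [ 0.001  0.769 -0.639]
 [-1.     0.003  0.002]]
jaw -39.74 d mm [-1.7 -0.4 45.7] tot tool [-0.381 -0.011 -0.008] ang [-0.0004  0.0014 -0.0018]
0 [-0.381 -0.011 -0.008] [-0.0004  0.0014 -0.0018]
[ 0.02334101 -0.03562476  0.01983413]
```

Free: no load, and the tool is level. I will lift the rest.

Emit:
arm_command([
  {"dp": [-0.04,0,0],"angular": [0,0,0],"gripper": 40},
  {"dp": [-0.06,0,0],"angular": [0,0,0],"gripper": 40},
  {"dp": [-0.07,0,0],"angular": [0,0,0],"gripper": 40},
  {"dp": [-0.07,0,0],"angular": [0,0,0],"gripper": 40},
  {"dp": [-0.06,-0.005,-0.005],"angular": [0,0,0],"gripper": 40},
  {"dp": [-0.04,-0.005,0],"angular": [0,0,0],"gripper": 40},
  {"dp": [-0.02,0,0],"angular": [0,0,0],"gripper": 40},
  {"dp": [0,0,0],"angular": [0,0,0],"gripper": 40},
])

```text
clock: 23.4
position: [0.6287, 0.1683, 0.2284]
ee_rot: [0.666, 0.241, 0.664, -0.239]
contact_force: [0.4, -1.0, -0.2]
width: 0.0522
```

```bash
python3 - <<'E'
from h import *
plan([.6283,.1684,.227],-39.7,1)
a=get_image('side');b=get_image('top')
h=cv2.cvtColor(a['image'],cv2.COLOR_BGR2HSV);m=cv2.inRange(h,(22,120,70),(33,255,255));P=np.array([dep(a,u,v) for v in range(150,240) for u in range(235,290) if m[v,u] and a['depth'][v,u]>0])
P=P[P[:,2]>.19];print('cap z range',np.percentile(P[:,2],[2,50,98]),len(P),P.mean(0))
P=np.array([dep(b,u,v) for v in range(200,270) for u in range(370,430) if b['depth'][v,u]>0]);T=P[(P[:,2]>.03)&(P[:,2]<.06)]
print('scanner',len(T),np.median(T[:,2]),cv2.minAreaRect(T[:,:2].astype(np.float32)))
x=cv2.resize(a['image'][120:270,200:340],(420,450),interpolation=cv2.INTER_CUBIC);y=cv2.resize(b['image'][140:290,190:310],(360,450),interpolation=cv2.INTER_CUBIC)
cv2.imwrite('pics/end.png',np.hstack([x,y]))
E
```

```text
t 23.4 p [0.6287 0.1683 0.2284] q [0.155 0.39  1.341 0.    1.407 0.848] w 0.0522 F [ 0.4 -1.  -0.2]
[[ 0.005  0.639  0.769]
 [ 0.001  0.769 -0.639]
 [-1.     0.004  0.003]]
jaw -39.74 d mm [-0.4  0.1 -1.4] tot tool [ 0.011 -0.001 -0.004] ang [-0.0004  0.0019 -0.0024]
0 [ 0.011 -0.001 -0.004] [-0.0004  0.0019 -0.0024]
cap z range [0.22739841 0.24965515 0.25963379] 154 [0.6293528  0.18556543 0.2474791 ]
scanner 341 0.03945771308484258 ((0.48450493812561035, -0.2672500014305115), (0.03655634820461273, 0.0996989756822586), 80.24604797363281)
```

View pics/end.png

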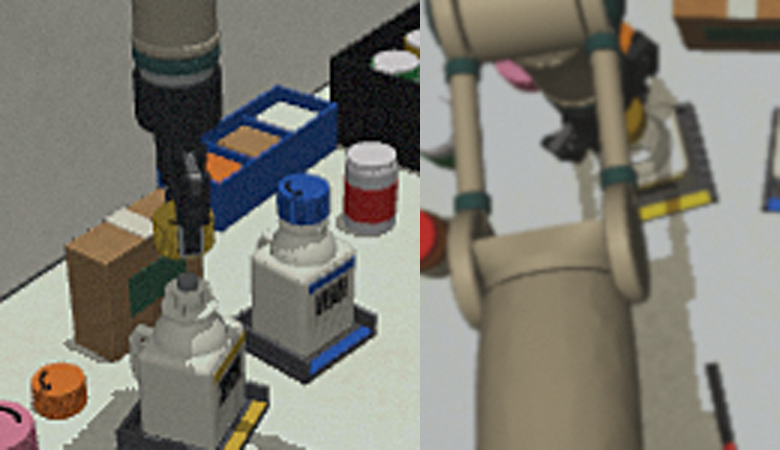

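The cap is off and level in the jaws (crop 185,228), above the bare neck (185,290). It spans z 0.227 to 0.260, which is about 6 cm above the closed position.

```bash
python3 -c "
from h import *
sign_off();st()"
```

```text
the job is handed in; nothing more can be done
the job is handed in; nothing more can be done
```

The job is done and handed in, at about 23.5 s on the robot's clock. No verdict was reported.

- **Scan:** I held the scanner for over 2 s about 8 cm in front of the yellow-capped jug's label. It pointed squarely at the label to within about 1 mm and 0.1° by the measured pose.
- **Scanner return:** it lies upright within about 2 mm of the mat's centre. That was measured after placing and again at the end.
- **Cap:** I pressed it about 7 mm down, turned it 60° anticlockwise and lifted it straight off. It is still gripped at 60 N over the jug, level to about 0.3°, about 6 cm above the closed position. The wrist showed no load on the lift.

- **First press failed:** it sprang back up, because a row without movement gives up the push.
- **Second press too deep:** it went to the collar at about 24 N, so I eased it to about 12 N before turning.
- **Turn angle:** it is known from the gripper and from the cap coming free. I did not see it on the arrow.
- **Everything else:** the blue-capped jug and the other things showed no change in the last pictures, judged by eye only; the arm hid part of the top view.

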